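# Put the ebony bishop away in the slide-lid piece case

## Task

Put the ebony bishop away in the piece case: slide the flush, handle-less lid fully open by pressing lightly on it, set the bishop down standing upright inside without dropping it, then slide the lid fully shut over it. The lid is thin and cracks if pressed hard; leave the rook, the burnisher and the tray of knight ears where they are.

Things in the scene. Friction and masses are not known exactly. Their poses are not given: they have to be found in the camera images.
- cradle: Fixed walnut cradle, 150 (x) by 182 (y) by 24 mm high, on the marble sill; origin at the centre of its underside, z up. A beech piece case stands in it, centred and square: 128 (x) by 160 (y) by 72 mm high, packed up on felt of unknown thickness, so its flat top deck is 75 to 87 mm above the sill: this height is in no reading and must be felt or seen.
- well (a point): Point at sill level under the centre of the case's well (cradle x 0, y -35 mm). The well opens upward, 98 mm in x by 65 mm in y (at least 58 mm in y clear beside the fully open lid); its flat cork floor is 61 mm below the deck. Covered by the lid when shut.
- recess (a point): Point at sill level under the centre of the case's solid half (cradle x 0, y +33.5 mm), whose top has a recess 10 mm deep into which the lid slides.
- lid_slide (a joint): Walnut lid, 106 (x) by 66 (y) by 4 mm, flush with the deck, no handle. Value: m slid open along cradle +y; 0 shut (lid centre at cradle y -33.5 mm), 0.067 open (y +33.5); starts 0 to 3 mm open. Sliding takes about 3 N; it stays where left. On springy runners: sinks 1 mm per 4 N of pressing, bottoms after 5 mm. It cracks (fails) when pressed or knocked with over 25 N.
- bishop: Loose turned ebony chess bishop, about 45 g, 48 mm tall: round base 26 mm across, narrow waist 13 mm across at 20 to 24 mm up, collar 19 mm across at 26 to 29 mm up, almond head with an oblique notch, widest (18 mm across) at 34 to 39 mm up, small button on top. Origin at the centre of its underside, z up its axis. It starts upright on the sill.
- rook: Bystander: loose stout ebony rook, 44 mm tall, base 38 mm across, with a flat crenellated top 32 mm across. Origin at the centre of its underside. It starts upright on the sill; it and the bishop may have changed places.
- burnisher: Bystander: loose finishing burnisher lying on the sill, 160 mm long and 14 mm thick, pewter rod along +x, walnut handle along -x. Origin on the sill, mid-length.
- tray: Bystander: loose olive-green enamel tray of knight ears, 100 (x) by 130 (y) by 20 mm high. Origin at the centre of its underside.
Mind the look-alikes: they are no part of the job. Leave any orange look-alike of the bishop alone.

How it is judged:
On the way, in this order (a step that is already met when the one before it is completed fails the run):
1. the lid is slid open, to within 7 mm of its stop (value of joint lid_slide above 0.06 m), for 0.2 s.
2. with the lid still open, the bishop stands upright and released inside the well (value of joint lid_slide above 0.05 m and x of bishop in the frame of cradle between -0.05 and 0.05 m and y of bishop in the frame of cradle between -0.07 and 0 m and height (world z) of bishop below 0.03 m and angle between bishop's own z axis and vertical below 0.15 rad and contact force between the fingers and bishop below 0.1 N and linear speed of bishop below 0.03 m/s), for 0.2 s.
At the end, for the whole second after the job is handed in: The lid is shut to within 4 mm, and the bishop stands at rest inside the well, upright within 0.15 rad (value of joint lid_slide below 0.004 m and x of bishop in the frame of cradle between -0.05 and 0.05 m and y of bishop in the frame of cradle between -0.07 and 0 m and height (world z) of bishop below 0.03 m and angle between bishop's own z axis and vertical below 0.15 rad and linear speed of bishop below 0.03 m/s); the robot touches nothing.
It fails at once if the lid is pressed or knocked with more than 25 N and cracks (contact force between lid and anything else above 25 N).
It fails at once if the bishop is dropped into the well (falls or is driven in faster than 0.7 m/s) (horizontal distance between bishop and cradle below 0.09 m and height (world z) of bishop below 0.075 m and linear speed of bishop above 0.7 m/s).
It fails at once if the rook is moved more than 15 mm or tipped (distance of rook from where it was at the start of the episode above 0.015 m or angle between rook's own z axis and vertical above 0.3 rad).
It fails at once if the burnisher is moved more than 15 mm (distance of burnisher from where it was at the start of the episode above 0.015 m).
It fails at once if the tray is moved more than 15 mm (distance of tray from where it was at the start of the episode above 0.015 m).
It also fails if it takes over 70 s, if anything falls off the work surface, if the arm or the gripper's body presses on something with over 40 N, if the wrist force passes 120 N, or if a joint passes its speed limit or range.

## Robot

A 7-joint arm with a two-finger parallel gripper is mounted at the origin on the work surface. World frame = base frame: x ahead of the robot, y to its left, z up, the work surface at z = 0. Lengths are in m, angles in rad, forces in N, time in s.
With the tool pointing down it reaches from about 0.35 to 0.9 m from the base axis. Payload 8.1 kg.
Tool frame: the origin (TCP) lies where the fingers leave the gripper's body, on its centre line; the fingertips stand 66 mm ahead of it and the grasp point (between the pads) lies 47 mm ahead of it (arm.tip_reach is the distance from the TCP to the fingertips, in m); z points along the fingers, y is the direction in which the jaws open and shut (so a half turn about z gives the same grasp; the last joint's range is limited). The gripper opens to 92 mm and grips with 3 to 60 N. Pads are 19 mm wide; open, the fingers measure 130 mm over their backs; the gripper's body (75 mm by 190 mm) begins 47 mm behind the grasp point.
Start: joints at [1.046, 0.434, 0.025, 1.573, -0.012, 1.134, -0.075], TCP at [0.256, -0.57, 0.292] pointing down, gripper open.
Joint ranges: [-2.62, 2.62], [-0.44, 2.09], [-1.27, 1.32], [0.08, 2.57], [-1.32, 4.46], [0.12, 2], [-2.74, 2.74]. Speed limits (rad/s): [2.22, 2.22, 3.01, 3.01, 3.14, 3.14, 3.14].

## Interface

Orientations are given as a rotation vector (axis times angle).
In Python, from cell import arm gives the robot as it stands.
- The arm moves only by the tool carry_out, never from a script. Its argument "plan" is a list of rows, each a list of 5 numbers: the shift along the world's x, y, z in cm, then the turn about the world's z in rad, then the finger opening in cm, from 0 to 9.18. In form: [[tx, ty, tz, spin, fingers], ...]. A call has 1 to 20 rows; each row is the pose to reach, as a shift and turn from the pose measured when the call began; what a row does not reach only later rows make up. A row lasts 1/10 s, in which the tool goes at most 50 mm and 8.59 degrees, less where a joint would pass 70% of its speed; a pose out of reach is approached as far as the arm can. A call with a gripper value outside its range is refused whole. The fingers move at their own pace and stop on an object; "squeeze" is the grip in N (left out, the last holds). Time passes only in rows, so rows that repeat a pose let the fingers close. It gives the time, the measured TCP pose, the force and the opening at its end, in the units of the state.
- arm.observe(): the state, without advancing time (a new reading comes with each control period).
- arm.get_image(name): name is "scene" or "top"; returns (picture, depth): 420x560x3 uint8, red, green, blue; 420x560 float32, m along the optical axis (not along the pixel's ray), 0 where there is no reading.
- arm.get_calibration(name): a dict with "intrinsics" (3x3 intrinsics, pixels), "rvec" (rotation vector, rad) and "tvec" (3), from world to camera coordinates, as OpenCV has them. Camera axes: x right, y down, z forward; pixel columns grow to the right and rows downward; lengths in m; the calibration is good to about 2 mm. A picture is of the moment at which its call begins. get_calibration takes no time and is no camera call.
- arm.sign_off(): hands the job in, once; it reports no verdict.
The state is a dict: "clock": time; "joints": joint angles; "dq": joint speeds; "joint_efforts": joint torques, N m; "position": TCP position; "ee_rot": TCP orientation; "force": force on the tool from outside, world axes, zero at the start; "ft_torque": the same for the moment, N m; "width": opening from 0.0 (shut) to 1.0 (fully open).
Only numpy, scipy, OpenCV 4.12 (cv2) and the standard library are available. Lean on these libraries where they do the work, as an engineer would, in place of code of your own. Each camera call takes 0.05 s, during which the arm holds its last target. There are 200 camera calls.

## Working session

There is one attempt and no reset: what is moved stays moved. The work goes in short steps, Python scripts to look and compute and a tool call to move; the robot and the scene stay as the last step left them, time stands still between calls to the robot, and variables do not carry over. Pictures are saved under pics/ and viewed, about 8 in all and at most 12, crops included, and the job is handed in when it is done.

Besides the shell and the picture viewer there is one more tool, called as name(argument=value, ...) on one line, values as JSON. carry_out: Moves the arm, as the interface text tells. Its arguments: {"type":"object","properties":{"plan":{"type":"array"},"squeeze":{"type":"number"}},"required":["plan"]}

```bash
mkdir -p pics; cat > h.py <<'E'
import numpy as np, cv2
from cell import arm
def grab(n):
    im,d=arm.get_image(n); np.savez(f'{n}.npz',im=im,d=d); return im,d
def cal(n):
    c=arm.get_calibration(n); K=np.array(c['intrinsics']); R=cv2.Rodrigues(np.array(c['rvec'],float))[0]; t=np.array(c['tvec'],float).ravel()
    return K,R,t
def ray(n,u,v,z):
    K,R,t=cal(n); d=R.T@np.linalg.inv(K)@np.array([u,v,1.]); o=-R.T@t
    return o+d*(z-o[2])/d[2]
def cloud(n,d):
    K,R,t=cal(n); v,u=np.mgrid[:d.shape[0],:d.shape[1]]
    p=np.linalg.inv(K)@np.stack([u.ravel(),v.ravel(),np.ones(u.size)])*d.ravel()
    return (R.T@(p-t[:,None])).T.reshape(*d.shape,3)
def proj(n,P):
    K,R,t=cal(n); q=K@(R@np.asarray(P,float)+t); return q[:2]/q[2]
def save(f,im): cv2.imwrite('pics/'+f,im[:,:,::-1])
E
python3 - <<'E'
from h import *
for n in('scene','top'):
    im,d=grab(n); save(n+'0.png',im); K,R,t=cal(n); print(n,K.round(1).tolist(),(-R.T@t).round(3),R[2].round(2))
    P=cloud(n,d); print((d==0).mean())
print(arm.observe())
E
```

```text
scene [[394.2, 0.0, 277.8], [0.0, 394.2, 208.1], [0.0, 0.0, 1.0]] [1.204 0.117 0.453] [-0.85 -0.04 -0.53]
0.003907312925170068
top [[380.0, 0.0, 279.4], [0.0, 380.0, 207.6], [0.0, 0.0, 1.0]] [0.519 0.078 0.819] [ 0.13 -0.01 -0.99]
0.003996598639455782
{'clock': 0.1, 'joints': array([ 1.04637649,  0.43516759,  0.02499168,  1.57399515, -0.01158174,
        1.13403293, -0.07511337]), 'dq': array([ 0.00089285, -0.00172257, -0.00024397, -0.000672  , -0.00024116,
       -0.00015106, -0.00034649]), 'joint_efforts': array([ 4.25002479e-03, -6.69126463e+01,  9.88886543e-01, -3.15145719e+01,
       -6.03829441e-02,  3.73705721e-02,  3.53635448e-05]), 'position': array([ 0.25568168, -0.56990191,  0.29151898]), 'ee_rot': array([-3.07065312e+00, -6.57261399e-01,  7.16915014e-04]), 'force': array([-0.27710666,  0.19969238,  0.25193199]), 'ft_torque': array([ 0.02856187, -0.00683163, -0.05345985]), 'width': 1.0017053696080833}
```

View pics/scene0.png

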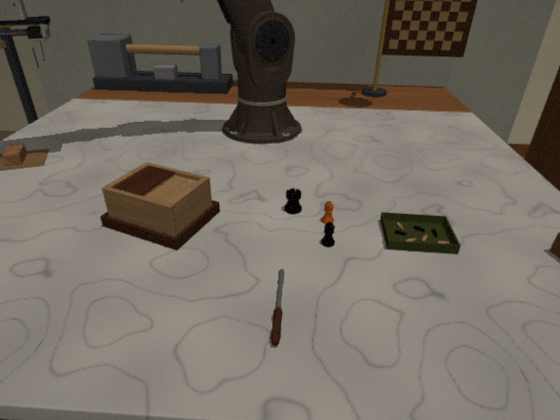

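View pics/top0.png

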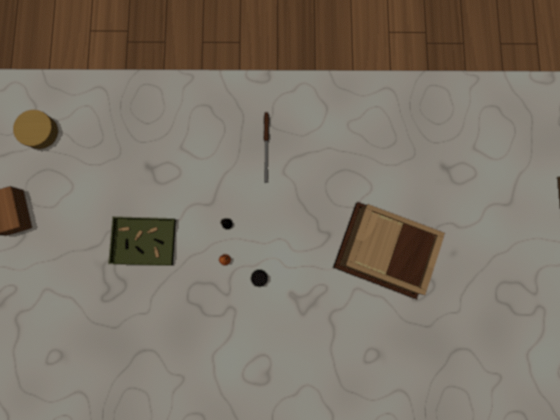

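Candidates for the bishop: black slim piece (top 227,223; scene 328,235), orange look-alike (top 225,259; scene 328,212) and stout black rook (top 259,278; scene 293,200). I choose the slim black one and will check it in a crop. The dark lid is at the right end of the case in the top view (412,250).

```bash
cat > m.py <<'E'
from h import *
S=np.load('scene.npz');T=np.load('top.npz')
save('crop.png',cv2.resize(S['im'][175:260,265:365],None,fx=7,fy=7,interpolation=cv2.INTER_CUBIC))
for n,D in(('scene',S),('top',T)):
    P=cloud(n,D['d']); im=D['im'].astype(int); z=P[...,2]
    on=(abs(P[...,0]-.5)<.3)&(abs(P[...,1])<.45)
    print(n,'sill z',np.median(z[on]).round(4))
    dk=((im.max(2)<45)&on).astype(np.uint8)
    k,l,s,c=cv2.connectedComponentsWithStats(dk)
    for i in range(1,k):
        if s[i,4]>25:
            q=P[l==i]; print(' dark',c[i].round(1),s[i],'ray z0.03',ray(n,*c[i],.03).round(4),'cloud med',np.median(q,0).round(4),'zmax',q[:,2].max().round(4))
    top=on&(z>.066)&(z<.1)&(P[...,1]<-.05)&(P[...,0]>.3)
    k,l,s,c=cv2.connectedComponentsWithStats(top.astype(np.uint8)); j=1+s[1:,4].argmax(); q=P[l==j]
    pl=np.percentile(q[:,2],[5,25,50,75,95]); r=cv2.minAreaRect(q[:,:2].astype(np.float32)*1000)
    print(' deck z',pl.round(4),'rect',r)
    # red-brown lid
    b=im[...,:]; lid=(l==j)&(im[...,0]<95)
    k,l2,s,c=cv2.connectedComponentsWithStats(lid.astype(np.uint8)); j2=1+s[1:,4].argmax(); q=P[l2==j2]
    print(' lid',cv2.minAreaRect(q[:,:2].astype(np.float32)*1000),'z',np.median(q[:,2]).round(4), c[j2])
E
python3 m.py
```

```text
scene sill z -0.0011
 dark [292.9 201.4] [285 189  16  25 313] ray z0.03 [0.4985 0.1117 0.03  ] cloud med [0.4917 0.1116 0.0232] zmax 0.0444
 dark [161.5 230.1] [ 101  203  118   47 1067] ray z0.03 [ 0.6232 -0.127   0.03  ] cloud med [ 0.6042 -0.1242  0.0126] zmax 0.0243
 dark [420.7 233.7] [ 380  213   80   41 1351] ray z0.03 [0.5938 0.3516 0.03  ] cloud med [0.5771 0.3646 0.0108] zmax 0.0209
 dark [328.1 235.2] [321 222  13  25 210] ray z0.03 [0.613  0.1797 0.03  ] cloud med [0.602  0.1809 0.0182] zmax 0.0478
 dark [399.9 231.9] [394 225  14  12  73] ray z0.03 [0.5911 0.3141 0.03  ] cloud med [0.5574 0.326  0.0033] zmax 0.0089
 dark [418.7 228.4] [413 224  13   9  63] ray z0.03 [0.5765 0.3521 0.03  ] cloud med [0.5398 0.3665 0.0048] zmax 0.008
 dark [434.1 232.6] [431 228   8  12  56] ray z0.03 [0.5881 0.3777 0.03  ] cloud med [0.5511 0.3923 0.0044] zmax 0.0088
 deck z [0.0694 0.074  0.0822 0.0837 0.0845] rect ((540.3641967773438, -155.87216186523438), (164.12973022460938, 129.98866271972656), 69.4931411743164)
 lid ((537.6024169921875, -158.02525329589844), (134.35137939453125, 11
[... 649 characters left out ...]
cloud med [0.5514 0.3944 0.0078] zmax 0.0103
 dark [158.7 240.9] [154 238  10   7  38] ray z0.03 [0.5567 0.3192 0.03  ] cloud med [0.5576 0.3264 0.0076] zmax 0.0107
 dark [139.2 249.5] [135 246   9   8  39] ray z0.03 [0.5392 0.3587 0.03  ] cloud med [0.5387 0.3664 0.0083] zmax 0.0126
 dark [259.1 277.7] [252 270  16  16 203] ray z0.03 [0.4817 0.1117 0.03  ] cloud med [0.4817 0.1116 0.0374] zmax 0.8191
 deck z [0.0731 0.0753 0.0834 0.0849 0.0863] rect ((539.3050537109375, -153.68466186523438), (161.05783081054688, 128.06396484375), 69.04692077636719)
 lid ((529.9699096679688, -178.79605102539062), (83.58190155029297, 109.29573822021484), 69.49830627441406) z 0.0843 [411.14724221 254.67769784]
```

View pics/crop.png

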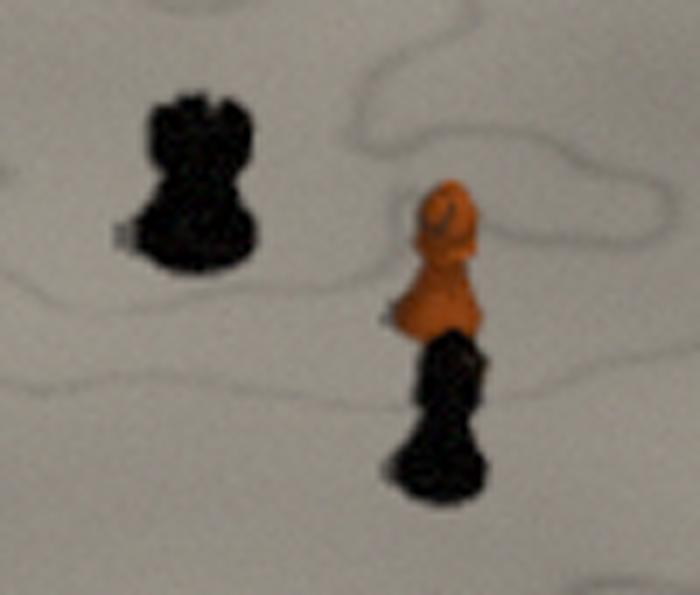

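The crop confirms it: the black slim piece with the pointed head (crop 445,420) is the bishop, at about (0.5925, 0.180) in both views. It stands in front of the orange twin, and the rook is at crop (200,185).

The case centre is (0.5395, -0.1545), its yaw is -20.8°, and the deck is at z≈0.0835, inside the stated 75–87 mm. First move: go above the lid with the jaws shut and aligned with cradle x.

carry_out(plan=[[5,7,0,0.15,0],[10,14,-2,0.3,0],[15,21,-4,0.45,0],[20,28,-6,0.6,0],[24,34,-9,0.7,0],[27.2,38.4,-11,0.785,0],[27.2,38.4,-11,0.785,0],[27.2,38.4,-11,0.785,0],[27.2,38.4,-11,0.785,0],[27.2,38.4,-11,0.785,0],[27.2,38.4,-11,0.785,0],[27.2,38.4,-11,0.785,0],[27.2,38.4,-11,0.785,0],[27.2,38.4,-11,0.785,0],[27.2,38.4,-11,0.785,0]], squeeze=20)

```text
clock: 1.6
position: [0.5272, -0.1872, 0.1818]
ee_rot: [-2.588, -1.78, 0.002]
force: [-0.3, 0.2, 0.4]
width: 0.006
```

carry_out(plan=[[0,0,-0.8,0,0],[0,0,-1.6,0,0],[0,0,-2.2,0,0],[0,0,-2.6,0,0],[0,0,-2.7,0,0],[0,0,-2.8,0,0],[0,0,-2.9,0,0],[0,0,-3.0,0,0],[0,0,-3.1,0,0],[0,0,-3.15,0,0],[0,0,-3.2,0,0],[0,0,-3.2,0,0],[0,0,-3.2,0,0]])

```text
clock: 2.9
position: [0.5273, -0.1872, 0.15]
ee_rot: [-2.589, -1.78, 0.001]
force: [-0.3, 1.8, 4.1]
width: 0.008
```

carry_out(plan=[[0,0,-0.05,0,0],[0,0,-0.1,0,0],[0,0,-0.13,0,0],[0.1,0.28,-0.13,0,0],[0.2,0.56,-0.13,0,0],[0.35,0.94,-0.13,0,0],[0.53,1.4,-0.13,0,0],[0.71,1.87,-0.13,0,0]])

```text
clock: 3.7
position: [0.5342, -0.1693, 0.149]
ee_rot: [2.589, 1.778, -0.003]
force: [-2.9, -2.9, 7.1]
width: 0.005
```

```bash
python3 - <<'E'
from h import *
im,d=grab('top'); save('t1.png',cv2.resize(im[180:320,310:470],None,fx=4,fy=4)); print(arm.observe()['force'])
E
```

```text
[-2.27314181 -1.10120215  6.8955558 ]
```

View pics/t1.png

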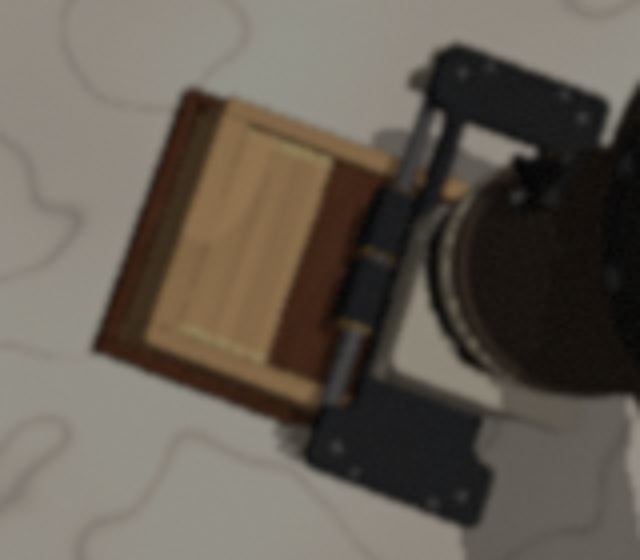

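The gripper is on the lid, and the lid's front edge (crop ~300,260) looks like it has moved left. I'll measure that along the slide axis.

```bash
cat > lid.py <<'E'
from h import *
c=np.array([.5395,-.1545]);ay=np.array([.355,.935]);ax=np.array([.935,-.355])
def prof(im,lat):
    ys=np.arange(-.08,.08,.002); return ys,np.array([im[int(round(p[1])),int(round(p[0]))][0] for p in (proj('top',[*(c+ay*y+ax*l),.084]) for y in ys for l in (lat,))]).astype(int)
im0=cv2.imread('pics/top0.png')[:,:,::-1]; im1=np.load('top.npz')['im']
for lat in(-.03,.0,.03):
    ys,a=prof(im0,lat);_,b=prof(im1,lat); print(lat,*(f'{y*1000:.0f}:{p}/{q}' for y,p,q in zip(ys,a,b)))
E
python3 lid.py
```

```text
-0.03 -80:122/142 -78:120/141 -76:120/141 -74:120/142 -72:120/141 -70:120/142 -68:114/141 -66:83/141 -64:59/142 -62:51/141 -60:50/141 -58:52/142 -56:51/141 -54:53/142 -52:56/141 -50:57/141 -48:56/141 -46:56/142 -44:55/143 -42:55/142 -40:53/143 -38:52/143 -36:53/136 -34:54/117 -32:54/85 -30:51/72 -28:50/61 -26:50/50 -24:53/23 -22:56/15 -20:56/21 -18:58/39 -16:57/54 -14:57/69 -12:57/64 -10:58/50 -8:57/34 -6:56/34 -4:54/34 -2:57/41 0:57/46 2:61/56 4:100/55 6:121/61 8:126/61 10:125/62 12:125/61 14:125/61 16:126/62 18:126/62 20:125/61 22:123/81 24:125/118 26:127/136 28:127/135 30:124/131 32:122/130 34:122/130 36:122/130 38:122/129 40:122/129 42:126/135 44:126/135 46:130/136 48:129/137 50:127/134 52:122/130 54:122/131 56:125/132 58:126/133 60:127/135 62:126/133 64:125/132 66:121/129 68:115/121 70:116/125 72:121/129 74:121/129 76:122/129 78:122/128
0.0 -80:132/26 -78:127/25 -76:128/25 -74:128/25 -72:128/27 -70:129/29 -68:124/39 -66:106/45 -64:68/45 -62:56/39 -60:55/39 -58:56/57 -56:55/71 -54:57/83 -52:57/63 -50:57/32 -48:55/18 -46:55/25 -44:55/39 -42:52/91 -40:50/130 -38:49/143 -36:49/142 -
[... 712 characters left out ...]
7/25 -56:56/22 -54:57/32 -52:55/42 -50:53/43 -48:55/35 -46:50/46 -44:49/71 -42:51/73 -40:53/54 -38:53/54 -36:53/24 -34:54/11 -32:55/36 -30:53/64 -28:53/71 -26:55/65 -24:55/48 -22:55/29 -20:57/18 -18:60/25 -16:60/30 -14:59/27 -12:59/28 -10:60/26 -8:58/25 -6:58/23 -4:56/16 -2:58/10 0:59/17 2:67/37 4:91/46 6:113/56 8:123/64 10:126/64 12:127/61 14:126/61 16:127/61 18:128/63 20:126/63 22:124/85 24:124/123 26:127/135 28:127/136 30:125/132 32:122/130 34:122/129 36:120/127 38:120/127 40:122/130 42:125/133 44:126/134 46:127/133 48:125/133 50:122/129 52:120/127 54:126/134 56:132/138 58:134/141 60:133/141 62:133/140 64:131/139 66:127/136 68:119/127 70:124/131 72:125/134 74:128/136 76:128/135 78:126/135
```

The lid follows without slipping: its edge went from 4 to 23 mm for a ~19 mm stroke. Continue to the stop.

carry_out(plan=[[0.18,0.47,0,0,0],[0.36,0.94,0,0,0],[0.53,1.4,0,0,0],[0.71,1.87,0,0,0],[0.89,2.34,0,0,0],[1.06,2.8,0,0,0],[1.24,3.27,0,0,0],[1.42,3.74,0,0,0],[1.56,4.12,0,0,0],[1.67,4.4,0,0,0],[1.74,4.6,0,0,0],[1.8,4.75,0,0,0],[1.8,4.75,0,0,0]])

```text
clock: 5.05
position: [0.5527, -0.1218, 0.1494]
ee_rot: [2.588, 1.778, -0.002]
force: [-2.2, -2.6, 6.7]
width: 0.006
```

```bash
python3 - <<'E'
from h import *
im,d=grab('top'); print(arm.observe()['force'])
E
sed -i 's/(-.03,.0,.03)/(-.03,.03)/' lid.py; python3 lid.py
```

```text
[-1.70059053 -2.21547151  6.44159549]
-0.03 -80:122/63 -78:120/79 -76:120/83 -74:120/88 -72:120/91 -70:120/89 -68:114/86 -66:83/63 -64:59/53 -62:51/57 -60:50/86 -58:52/95 -56:51/101 -54:53/100 -52:56/100 -50:57/100 -48:56/101 -46:56/100 -44:55/100 -42:55/100 -40:53/100 -38:52/100 -36:53/99 -34:54/101 -32:54/99 -30:51/98 -28:50/103 -26:50/111 -24:53/116 -22:56/139 -20:56/148 -18:58/149 -16:57/149 -14:57/148 -12:57/150 -10:58/149 -8:57/149 -6:56/149 -4:54/147 -2:57/149 0:57/149 2:61/149 4:100/148 6:121/149 8:126/147 10:125/149 12:125/147 14:125/148 16:126/148 18:126/147 20:125/148 22:123/149 24:125/147 26:127/150 28:127/143 30:124/132 32:122/99 34:122/59 36:122/32 38:122/29 40:122/47 42:126/67 44:126/67 46:130/70 48:129/59 50:127/51 52:122/51 54:122/63 56:125/65 58:126/64 60:127/64 62:126/64 64:125/67 66:121/68 68:115/96 70:116/125 72:121/135 74:121/135 76:122/135 78:122/135
0.03 -80:132/29 -78:127/30 -76:126/28 -74:126/31 -72:127/25 -70:127/14 -68:108/13 -66:79/13 -64:55/17 -62:55/14 -60:55/11 -58:57/15 -56:56/13 -54:57/13 -52:55/15 -50:53/16 -48:55/11 -46:50/13 -44:49/15 -42:51/13 -40:53/12 -38:53/12 -36:53/14 -34:54/13 -32:55/17 -30:53/18 -28:53/23 -26:55/22 -24:55/25 -22:55/22 -20:57/21 -18:60/24 -16:60/26 -14:59/25 -12:59/27 -10:60/28 -8:58/26 -6:58/28 -4:56/25 -2:58/27 0:59/25 2:67/29 4:91/27 6:113/26 8:123/25 10:126/27 12:127/26 14:126/27 16:127/25 18:128/33 20:126/44 22:124/46 24:124/55 26:127/72 28:127/77 30:125/56 32:122/46 34:122/50 36:120/38 38:120/24 40:122/28 42:125/31 44:126/29 46:127/30 48:125/32 50:122/30 52:120/24 54:126/16 56:132/21 58:134/50 60:133/60 62:133/67 64:131/66 66:127/69 68:119/104 70:124/132 72:125/142 74:128/141 76:128/142 78:126/142
```

Both edge readings are ~68 mm, so the lid is at its stop (the case frame is offset by about 2 mm). Lift off and go above the bishop.

carry_out(plan=[[0,0,0.3,0,0],[0,0,1.5,0,0],[0,0,4,0,0],[0.3,2,6,0,2],[0.8,6,6,0,4],[1.3,10,6,0,4],[1.9,14,6,0,4],[2.4,18,6,0,4],[2.9,22,6,0,4],[3.5,26,6,0,4],[3.9,29,6,0,4],[3.98,30.2,5,0,4],[3.98,30.2,5,0,4],[3.98,30.2,5,0,4]])

```text
clock: 6.5
position: [0.5922, 0.1783, 0.1989]
ee_rot: [2.588, 1.776, -0.005]
force: [0.0, -1.1, -0.0]
width: 0.434
```

```bash
python3 - <<'E'
from h import *
im,d=grab('scene'); save('s2.png',cv2.resize(im[60:270,60:400],None,fx=2.3,fy=2.3))
im,d=grab('top')
E
python3 lid.py | cut -c 500-
```

```text
25/87 14:125/87 16:126/88 18:126/87 20:125/86 22:123/86 24:125/85 26:127/82 28:127/85 30:124/84 32:122/82 34:122/82 36:122/80 38:122/83 40:122/83 42:126/88 44:126/88 46:130/91 48:129/89 50:127/88 52:122/90 54:122/93 56:125/89 58:126/87 60:127/86 62:126/89 64:125/91 66:121/93 68:115/130 70:116/161 72:121/172 74:121/170 76:122/171 78:122/171
/89 14:126/86 16:127/85 18:128/82 20:126/78 22:124/79 24:124/82 26:127/83 28:127/84 30:125/88 32:122/86 34:122/85 36:120/83 38:120/86 40:122/87 42:125/88 44:126/91 46:127/91 48:125/92 50:122/91 52:120/92 54:126/93 56:132/91 58:134/90 60:133/88 62:133/90 64:131/91 66:127/99 68:119/142 70:124/169 72:125/179 74:128/179 76:128/179 78:126/178
```

View pics/s2.png

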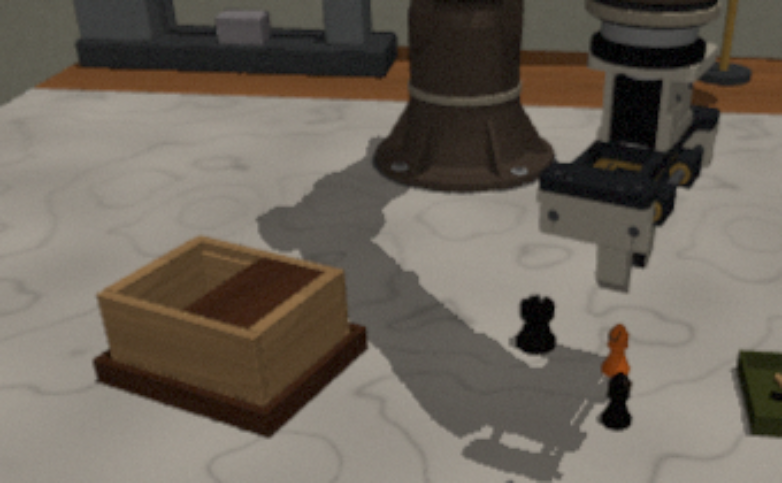

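The lid is fully open with the well empty (s2 at 225,285), and the gripper is above the bishop (615,400). Descend and grip at the collar and head.

carry_out(plan=[[0.05,0.15,-2,0,4],[0.05,0.15,-4.5,0,4],[0.05,0.15,-7,0,4],[0.05,0.15,-9,0,4],[0.05,0.15,-10.5,0,4],[0.05,0.15,-11.3,0,4],[0.05,0.15,-11.8,0,4],[0.05,0.15,-11.8,0,4],[0.05,0.15,-11.8,0,3],[0.05,0.15,-11.8,0,2],[0.05,0.15,-11.8,0,1],[0.05,0.15,-11.8,0,0],[0.05,0.15,-11.8,0,0],[0.05,0.15,-11.8,0,0],[0.05,0.15,-11.8,0,0],[0.05,0.15,-11.8,0,0],[0.05,0.15,-11.8,0,0]], squeeze=12)

```text
clock: 8.3
position: [0.5936, 0.1794, 0.0818]
ee_rot: [2.589, 1.774, -0.002]
force: [0.4, -0.3, 5.5]
width: 0.192
```

Width is 17.7 mm, which matches the head. Lift and check.

carry_out(plan=[[0,0,0.3,0,0],[0,0,1,0,0],[0,0,2,0,0],[0,0,4,0,0],[0,0,6.5,0,0],[0,0,9,0,0],[0,0,11.5,0,0],[0,0,12,0,0],[0,0,12,0,0]])

```text
clock: 9.2
position: [0.594, 0.1795, 0.203]
ee_rot: [2.589, 1.773, 0.001]
force: [-0.5, -0.1, 0.2]
width: 0.187
```

```bash
python3 - <<'E'
from h import *
im,d=grab('scene'); save('s3.png',cv2.resize(im[90:260,270:400],None,fx=4.5,fy=3.5*4.5/3.5)[:600])
print(arm.observe()['force'],arm.observe()['width'],arm.observe()['position'])
p=arm.observe()['position']
P=cloud('scene',d); m=(im.max(2)<45)&(np.hypot(P[...,0]-p[0],P[...,1]-p[1])<.016)&(P[...,2]<p[2]-.066)&(P[...,2]>.06)
q=P[m]; print(m.sum(), q[:,2].min(), q[:,2].max(), p[2]-.047)
for a in np.arange(.1,.16,.004):
    s=q[abs(q[:,2]-a)<.002]
    if len(s)>3: print(a.round(3),len(s),((s[:,1].min()+s[:,1].max())/2).round(4),np.ptp(s[:,1]).round(4))
E
```

```text
[ 0.47977974  0.31924751 -1.51964913] 0.1909194556995923 [0.59341982 0.17921836 0.20174834]
89 0.1218482244246133 0.13501409808046175 0.15474833690974638
0.124 23 0.1818 0.0226
0.128 39 0.1815 0.0225
0.132 24 0.181 0.0154
```

View pics/s3.png

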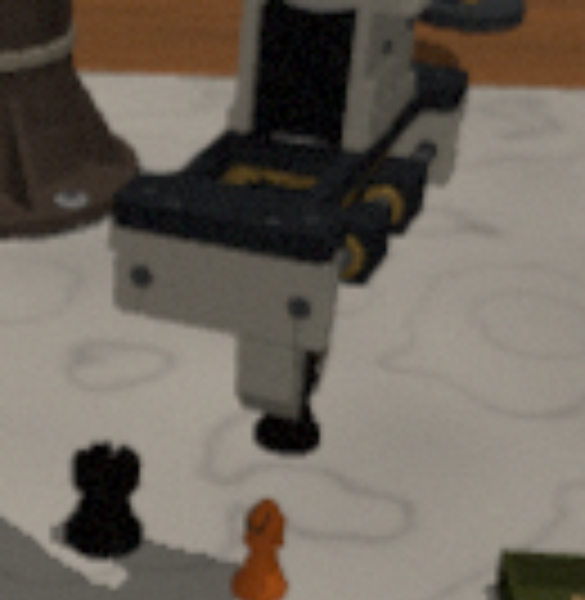

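The bishop is gripped upright, with its base visible at crop (287,437) and its underside 81 mm below the TCP. The orange twin and the rook are untouched. Carry it over the well.

carry_out(plan=[[-0.2,-1,1,0,0],[-0.5,-3,2,0,0],[-1,-5.5,2,0,0],[-1.5,-8.5,2,0,0],[-2.1,-11.5,2,0,0],[-2.6,-14.5,2,0,0],[-3.2,-17.5,2,0,0],[-3.7,-20.5,2,0,0],[-4.3,-23.5,2,0,0],[-4.8,-26.5,2,0,0],[-5.4,-29.5,2,0,0],[-5.9,-32.5,1.5,0,0],[-6.3,-34.8,1,0,0],[-6.6,-36.1,0.5,0,0],[-6.7,-36.6,0,0,0],[-6.7,-36.65,0,0,0],[-6.7,-36.65,0,0,0]])

```text
clock: 10.95
position: [0.5267, -0.1859, 0.2016]
ee_rot: [2.589, 1.776, -0.002]
force: [0.8, 0.2, -0.1]
width: 0.192
```

```bash
python3 - <<'E'
from h import *
im,d=grab('scene'); im2,d2=grab('top')
a=cv2.resize(im[90:250,80:240],(400,400)); b=cv2.resize(im2[180:320,330:470],(400,400)); save('s4.png',np.hstack([a,b]))
o=arm.observe(); print(o['force'],o['width'],o['position'])
E
```

```text
[ 0.51115343  0.84354083 -0.77734122] 0.18848486539686357 [ 0.52692401 -0.18586022  0.20197261]
```

View pics/s4.png

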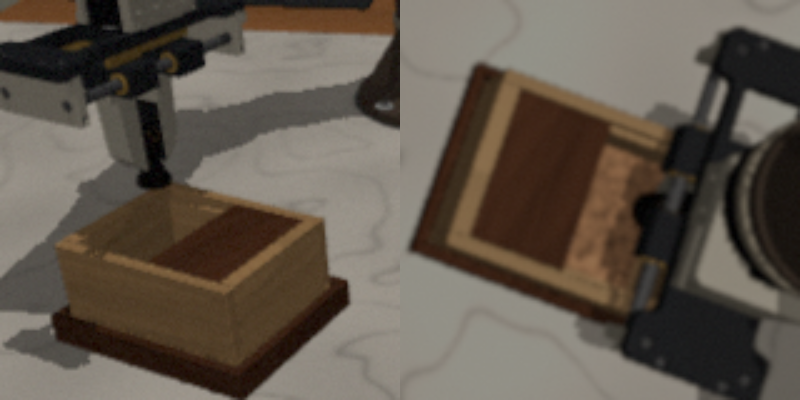

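The bishop hangs upright over the well (left 153,180) and clear of the lid. Lower it to just above the expected floor.

carry_out(plan=[[0.02,-0.1,-1,0,0],[0.02,-0.1,-2.5,0,0],[0.02,-0.1,-4,0,0],[0.02,-0.1,-5.5,0,0],[0.02,-0.1,-7,0,0],[0.02,-0.1,-8,0,0],[0.02,-0.1,-8.7,0,0],[0.02,-0.1,-9.1,0,0],[0.02,-0.1,-9.3,0,0],[0.02,-0.1,-9.4,0,0],[0.02,-0.1,-9.4,0,0]])

```text
clock: 12.15
position: [0.5273, -0.1869, 0.1083]
ee_rot: [2.587, 1.776, -0.001]
force: [0.2, 0.5, -0.1]
width: 0.191
```

carry_out(plan=[[0,0,-0.05,0,0],[0,0,-0.1,0,0],[0,0,-0.13,0,0],[0,0,-0.15,0,0],[0,0,-0.15,0,0]])

```text
clock: 12.65
position: [0.5273, -0.1869, 0.1068]
ee_rot: [2.587, 1.776, -0.001]
force: [-0.4, 0.7, 0.2]
width: 0.188
```

carry_out(plan=[[0,0,-0.05,0,0],[0,0,-0.1,0,0],[0,0,-0.12,0,0],[0,0,-0.12,0,0]])

```text
clock: 13.05
position: [0.5273, -0.1869, 0.1055]
ee_rot: [2.587, 1.776, -0.001]
force: [-0.6, -0.4, -1.2]
width: 0.19
```

carry_out(plan=[[0,0,-0.05,0,0],[0,0,-0.1,0,0],[0,0,-0.1,0,0]])

```text
clock: 13.35
position: [0.5276, -0.1869, 0.1048]
ee_rot: [2.587, 1.776, -0.0]
force: [-0.6, -0.8, 3.7]
width: 0.193
```

Floor contact (+3.7 N) at TCP 0.105, as predicted. Open gently, wait, then rise.

carry_out(plan=[[0,0,0.02,0,1.9],[0,0,0.02,0,2.2],[0,0,0.02,0,2.6],[0,0,0.02,0,3.2],[0,0,0.02,0,3.8],[0,0,0.02,0,3.8],[0,0,0.02,0,3.8],[0,0,0.3,0,3.8],[0,0,1,0,3.8],[0,0,2.5,0,3.8],[0,0,4.5,0,3.8],[0,0,7,0,3.8],[0,0,10,0,3.8],[0,0,11,0,3],[-2,-4,13,0,0],[-5,-8,14,0,0],[-8,-12,14,0,0],[-8,-12,14,0,0],[-8,-12,14,0,0]])

```text
clock: 15.25
position: [0.4464, -0.3082, 0.2448]
ee_rot: [2.59, 1.771, -0.001]
force: [1.2, 0.5, 0.3]
width: 0.006
```

```bash
python3 - <<'E'
from h import *
im,d=grab('scene'); im2,d2=grab('top')
a=cv2.resize(im[150:250,90:230],(420,300),interpolation=2); b=cv2.resize(im2[190:310,325:455],(380,350),interpolation=2)
c=np.zeros((350,800,3),np.uint8); c[:300,:420]=a; c[:350,420:]=b; save('s5.png',c)
P=cloud('top',d2); m=(im2.max(2)<40)&(np.hypot(P[...,0]-.5273,P[...,1]+.1869)<.03); q=P[m]; print(m.sum(),np.median(q,0),q[:,2].max(),q[:,2].min())
h=q[q[:,2]>.055]; print(h.mean(0)); print(arm.observe()['position'],arm.observe()['force'])
E
```

```text
120 [ 0.52887874 -0.17739697  0.05084645] 0.07165670906495976 0.028022631613797477
[ 0.52913789 -0.17928902  0.0653878 ]
[ 0.44814379 -0.30588627  0.24473616] [ 0.33454954  0.14943003 -0.16068166]
```

View pics/s5.png

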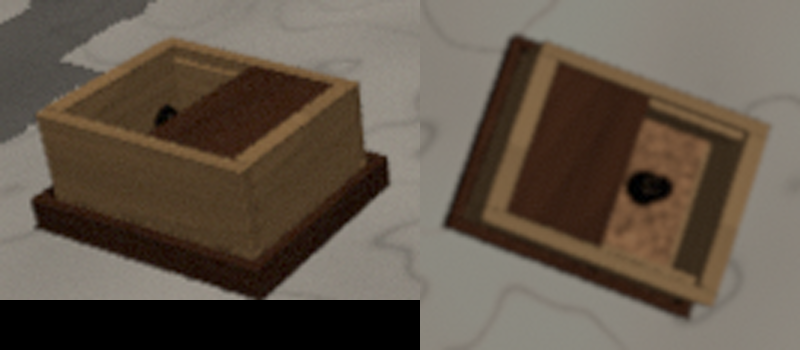

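The bishop stands alone on the cork (right 650,187). Its top is at z 0.0717 against 0.0715 expected, so it is upright. The lid is still open. Now move back over the lid.

carry_out(plan=[[2,3.5,0,0,0],[4.5,7.8,0,0,0],[7,12.3,-1,0,0],[9.2,16.2,-2.5,0,0],[10.4,18.4,-4.5,0,0],[10.4,18.4,-6.5,0,0],[10.4,18.4,-8,0,0],[10.4,18.4,-8.8,0,0],[10.4,18.4,-9.1,0,0],[10.4,18.4,-9.2,0,0],[10.4,18.4,-9.3,0,0],[10.4,18.4,-9.4,0,0],[10.4,18.4,-9.45,0,0],[10.4,18.4,-9.5,0,0],[10.4,18.4,-9.5,0,0]])

```text
clock: 16.85
position: [0.5524, -0.122, 0.1501]
ee_rot: [2.586, 1.777, 0.002]
force: [-0.4, -0.6, 3.5]
width: 0.004
```

carry_out(plan=[[0,0,-0.06,0,0],[0,0,-0.12,0,0],[-0.1,-0.28,-0.13,0,0],[-0.2,-0.56,-0.13,0,0],[-0.37,-0.98,-0.13,0,0],[-0.55,-1.45,-0.13,0,0],[-0.73,-1.92,-0.13,0,0],[-0.9,-2.38,-0.13,0,0],[-1.08,-2.85,-0.13,0,0],[-1.26,-3.32,-0.13,0,0],[-1.44,-3.79,-0.13,0,0],[-1.61,-4.25,-0.13,0,0],[-1.79,-4.72,-0.13,0,0],[-1.97,-5.19,-0.13,0,0],[-2.11,-5.56,-0.13,0,0],[-2.25,-5.93,-0.13,0,0],[-2.35,-6.2,-0.13,0,0],[-2.45,-6.45,-0.13,0,0],[-2.52,-6.65,-0.13,0,0],[-2.52,-6.65,-0.13,0,0]])

```text
clock: 18.85
position: [0.5279, -0.1877, 0.1493]
ee_rot: [2.585, 1.778, 0.004]
force: [-0.1, 2.6, 6.1]
width: 0.006
```

```bash
python3 - <<'E'
from h import *
im,d=grab('top'); print(arm.observe()['force'],arm.observe()['position'])
E
python3 lid.py | cut -c 440-950
```

```text
[-0.7632309   3.66531997  5.82461302] [ 0.52792003 -0.18765074  0.14929355]
00/129 6:121/133 8:126/133 10:125/129 12:125/130 14:125/132 16:126/133 18:126/134 20:125/131 22:123/129 24:125/130 26:127/133 28:127/133 30:124/129 32:122/128 34:122/128 36:122/128 38:122/127 40:122/128 42:126/132 44:126/132 46:130/135 48:129/136 50:127/133 52:122/128 54:122/129 56:125/130 58:126/132 60:127/132 62:126/131 64:125/131 66:121/127 68:115/120 70:116/123 72:121/126 74:121/126 76:122/127 78:122/127
25 8:123/128 10:126/133 12:127/133 14:126/132 16:127/133 18:128/134 20:126/132 22:124/129 24:124/131 26:127/134 28:127/134 30:125/130 32:122/128 34:122/127 36:120/127 38:120/125 40:122/129 42:125/131 44:126/133 46:127/131 48:125/131 50:122/128 52:120/125 54:126/132 56:132/138 58:134/141 60:133/139 62:133/139 64:131/137 66:127/134 68:119/126 70:124/129 72:125/133 74:128/133 76:128/135 78:126/133
```

The lid is at or past its starting position. Push a few more mm against the stop, then lift straight off and retreat.

carry_out(plan=[[-0.1,-0.28,-0.02,0,0],[-0.2,-0.5,-0.02,0,0],[-0.2,-0.5,0.1,0,0],[-0.2,-0.5,0.4,0,0],[-0.2,-0.5,2,0,0],[-0.2,-0.5,5,0,0],[-0.2,-0.5,9,0,0],[-4,-5,10,0,0],[-8,-10,10,0,0],[-10,-13,10,0,0],[-10,-13,10,0,0],[-10,-13,10,0,0],[-10,-13,10,0,0]])

```text
clock: 20.2
position: [0.4285, -0.3167, 0.2492]
ee_rot: [2.585, 1.779, 0.005]
force: [-0.6, 0.5, 0.6]
width: 0.005
```

```bash
python3 - <<'E'
from h import *
grab('scene');im2,d2=grab('top'); save('t9.png',im2); print(arm.observe()['force'],arm.observe()['dq'].max())
E
python3 lid.py | cut -c 1-520; python3 m.py | grep -E "dark \[(2|3)"
```

```text
[ 0.09617337  0.00374278 -0.36469441] 0.0028102730619270467
-0.03 -80:122/122 -78:120/120 -76:120/120 -74:120/118 -72:120/120 -70:120/120 -68:114/114 -66:83/82 -64:59/56 -62:51/49 -60:50/50 -58:52/52 -56:51/52 -54:53/55 -52:56/56 -50:57/56 -48:56/54 -46:56/54 -44:55/54 -42:55/53 -40:53/54 -38:52/54 -36:53/55 -34:54/53 -32:54/50 -30:51/49 -28:50/51 -26:50/53 -24:53/58 -22:56/57 -20:56/57 -18:58/57 -16:57/57 -14:57/58 -12:57/58 -10:58/57 -8:57/56 -6:56/57 -4:54/58 -2:57/55 0:57/64 2:61/96 4:100/123 6:121/127 8:126/126 10:125/123 12:125/124 14:125/126 16:126/126 18:126/127 20:
0.03 -80:132/131 -78:127/127 -76:126/126 -74:126/126 -72:127/127 -70:127/126 -68:108/107 -66:79/77 -64:55/55 -62:55/55 -60:55/55 -58:57/57 -56:56/56 -54:57/56 -52:55/54 -50:53/52 -48:55/51 -46:50/49 -44:49/49 -42:51/53 -40:53/54 -38:53/54 -36:53/55 -34:54/55 -32:55/53 -30:53/53 -28:53/55 -26:55/56 -24:55/56 -22:55/59 -20:57/58 -18:60/59 -16:60/59 -14:59/58 -12:59/58 -10:60/57 -8:58/56 -6:58/56 -4:56/59 -2:58/56 0:59/62 2:67/95 4:91/115 6:113/119 8:123/122 10:126/127 12:127/127 14:126/125 16:127/127 18:128/127 20:12
 dark [292.9 201.4] [284 189  17  25 314] ray z0.03 [0.4986 0.1116 0.03  ] cloud med [0.4914 0.1115 0.0224] zmax 0.0439
 dark [259.1 277.7] [252 270  16  16 205] ray z0.03 [0.4816 0.1117 0.03  ] cloud med [0.4816 0.1116 0.0375] zmax 0.8191
```

View pics/t9.png

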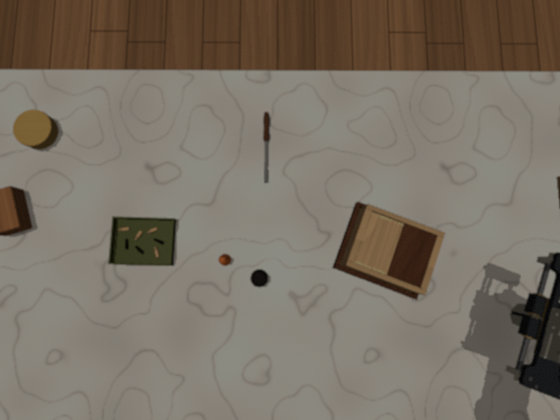

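The lid is shut (412,252), with its edge at 2 mm against 68 mm when open: a stroke of ~66 mm out of 67. The tray, burnisher, rook (259,278) and orange twin (225,259) are where they were. Hand in.

```bash
python3 -c "
from cell import arm
print(arm.sign_off())"
```

```text
the job is handed in; nothing more can be done
None
```

The ebony bishop is in the case with the lid shut over it, and I handed the job in at about 20 s; no verdict is reported. I slid the lid open with the closed fingertips at about 7 N, well under the 25 N limit. I then gripped the bishop by its head, set it down until I felt the floor (about 4 N), released it, and slid the lid shut.

- **Lid:** its edge read 68 mm open and 2 mm shut, about 66 mm of the 67 mm stroke. It ended 1–2 mm further shut than it started.
- **Bishop:** before closing, it stood free with its top at z 0.0717 m, against 0.0715 m expected. I could not see it once the lid was shut.
- **Disagreements:** the top view put the bishop's head about 8 mm from where I released it, probably a viewing-angle effect, and still inside the well. The case position I measured also appeared to be about 2 mm off along the slide.
- **Bystanders:** the rook's measured position did not change. The burnisher, the tray and the orange look-alike look unmoved in the last picture.

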